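Slide the clip rail back into the drying stand

ROBOT

A 6-joint arm with a two-finger parallel gripper is mounted at the origin on the work surface. World frame = base frame: x ahead of the robot, y to its left, z up, the work surface at z = 0. Lengths are in mm, angles in rad, forces in N, time in s.
With the tool pointing down it reaches from about 350 to 875 mm from the base axis. Payload 4.2 kg.
Tool frame: the origin (TCP) lies on the mounting face of the last link; the fingertips stand 173 mm ahead of it and the grasp point (between the pads) lies 155 mm ahead of it; z points along the fingers, y is the line along which they close (so a half turn about z gives the same grasp; the last joint's range is limited). The gripper opens to 85 mm and grips with 20 to 120 N. Pads are 22 mm wide; open, the fingers measure 114 mm over their backs; the gripper's body (76 mm by 85 mm) begins 54 mm behind the grasp point. The pads swing forward as they close: fully open they stand 13 mm farther back than shut.
Start: joints at [1.589, 0.385, 0.008, 0, -1.194, -0.259], TCP at [149.018, 606.954, 404.712] pointing down, gripper open.
Joint ranges: [-3.14, 3.14], [-1.21, 2.06], [-1.07, 1.41], [-3.16, 2.05], [-2.99, -0.16], [-3.1, 3.1]. Speed limits (rad/s): [2.79, 2.79, 3.14, 3.14, 3.14, 3.14].

INTERFACE

Orientations are given as a unit quaternion [x, y, z, w].
In Python, from bench import arm gives the robot as it stands.
- The arm moves only by the tool carry_out, never from a script. Its argument "rows" is a list of rows, each a list of 7 numbers: the shift along the tool's x, y, z as a fraction of full scale, then the turn, a rotation vector about the tool's x, y, z as a fraction of full scale, then the opening, from -1 (shut) to 1 (fully open). A call has 1 to 12 rows; each row is the pose to reach, as a shift and turn from the pose commanded when the call began, along the tool's axes at that moment, turning the shorter way round; what a row does not reach only later rows make up. Full scale, the value 1, is 20 cm for a shift and pi rad for a turn. A row lasts 1/8 s, in which the tool goes at most 62.5 mm and 10.7 degrees, less where a joint would pass 70% of its speed; a pose out of reach is approached as far as the arm can. A call with a number of a shift or a turn outside -1 to 1 is refused whole. A call with a gripper value outside its range is refused whole. The fingers move at their own pace and stop on an object; the grip force is fixed at half the most. Time passes only in rows, so rows that repeat a pose let the fingers close. It gives the time, the measured TCP pose, the force, the opening and the grip force at its end, in the units of the state.
- arm.read_state(): the state, without advancing time (a new reading comes with each control period).
- arm.get_image(name): name is "scene" or "top"; returns (picture, depth): 384x512x3 uint8, red, green, blue; 384x512 float32, mm along the optical axis (not along the pixel's ray), 0 where there is no reading.
- arm.calibration(name): a dict with "mtx" (3x3 intrinsics, pixels), "k1" (the pictures are not rectified: a ray, as slopes to the right and down, at radius r is drawn at 1 + k1 r^2 times it, then the intrinsics apply), "cam_to_world" (4x4, takes a point from camera to world coordinates). Camera axes: x right, y up, looking along -z (the intrinsics and any distortion apply to the point x, -y, -z); pixel columns grow to the right and rows downward; lengths in mm; the calibration is good to about 2 mm. A picture is of the moment at which its call begins. calibration takes no time and is no camera call.
- arm.job_done(): hands the job in; it is judged then, once.
The state is a dict: "clock": time; "joints": joint angles; "joint_vel": joint speeds; "joint_efforts": joint torques, N m; "position": TCP position; "ee_rot": TCP orientation; "contact_force": force on the tool from outside, world axes, zero at the start; "wrist_torque": the same for the moment, N m; "gripper_width": finger opening in mm; "grasp_force": force on a finger pad.
Only numpy, scipy, OpenCV 4.12 (cv2) and the standard library are available. Lean on these libraries where they do the work, as an engineer would, in place of code of your own. Each camera call takes 0.05 s, during which the arm holds its last target. There are 200 camera calls.

TASK

In the salon's colour room the clip drying stand has lost its rail after washing: slide the long steel rail, by its square grip block, through the holes of both upright side plates, so that its bare tip comes out beyond the far plate and the block stays outside the near one, then let it rest there. Leave the short rail, which belongs elsewhere, where it lies.

Things in the scene. Friction and masses are not known exactly. Their poses are not given: they have to be found in the camera images.
- rail: The long rail, 280 mm in all, 130 g: straight steel tube (dia 16, 230 mm) with a square black grip block (50 long, 22 x 22 mm) on one end, coaxial. Origin: block centre; +x along the tube, free tip at 255 mm, balance point at 92 mm. Starts lying on the counter (origin 11 mm up), tip towards world +y within 15 degrees. May be the nearer or the farther of the two.
- short_rail: The short rail, 150 mm in all, 90 g: straight steel tube (dia 16, 100 mm) with a square black grip block (50 long, 22 x 22 mm) on one end, coaxial. Origin: block centre; +x along the tube, free tip at 125 mm, balance point at 34 mm. Starts lying on the counter (origin 11 mm up), tip towards world +y within 15 degrees. Too short to span the stand; leave it.
- hole_right (a point): Centre of the 36 mm round, level through-hole in the drying stand's right side plate (seen from the robot), mid-thickness, 105 mm above the counter. Its y axis is the hole axis, right to left, within 12 degrees of world y. Stand is fixed: black base 110 x 144 x 10 mm, two upright white plastic plates 80 wide, 8 thick, tops at 140 mm.
- hole_left (a point): Centre of the 36 mm round, level through-hole in the drying stand's left side plate (seen from the robot), mid-thickness, 105 mm above the counter. Its y axis is the hole axis, right to left, within 12 degrees of world y. 128 mm from the right hole, same axis; 120 mm of free space between the plates, low drip tray below.
Mind the look-alikes: they are no part of the job. What is shaped like the part that bears hole_right but turquoise or yellow is not meant.

How it is judged:
By the outcome, as a careful person would: the job done as asked, in the order asked, and still so for the second after the job is handed in, with the robot touching nothing.
It also fails if it takes over 45 s, if anything falls off the work surface, if the arm or the gripper's body presses on something with over 40 N, if the wrist force passes 120 N, or if a joint passes its speed limit or range.

## Working session

There is one attempt and no reset: what is moved stays moved. The work goes in short steps, Python scripts to look and compute and a tool call to move; the robot and the scene stay as the last step left them, time stands still between calls to the robot, and variables do not carry over. Pictures are saved under pics/ and viewed, at most 10 in all, crops included, and the job is handed in when it is done.

Besides the shell and the picture viewer there is one more tool, called after "Emit:" as name(argument=value, ...) on one line, values as JSON. carry_out: Moves the arm, as the interface text tells. Its arguments: {"type":"object","properties":{"rows":{"type":"array"}},"required":["rows"]}

```bash
mkdir -p pics
cat > h.py <<'E'
import numpy as np, cv2
from bench import arm
def snap(n,f):
    im,d=arm.get_image(n); cv2.imwrite(f'pics/{f}.png',im[:,:,::-1]); np.save(f'pics/{f}.npy',d); return im,d
def p2w(n,d,uv,z=None):
    c=arm.calibration(n);K=np.array(c['mtx']);T=np.array(c['cam_to_world']);k=c['k1']
    out=[]
    for u,v in uv:
        a=np.array([(u-K[0,2])/K[0,0],(v-K[1,2])/K[1,1]]);s=a.copy()
        for _ in range(20): s=a/(1+k*(s@s))
        r=np.array([s[0],-s[1],-1.])
        if z is None: t=d[int(round(v)),int(round(u))]
        else: t=(z-T[2,3])/(T[:3,:3]@r)[2]
        out.append(T[:3,:3]@(r*t)+T[:3,3])
    return np.array(out)
E
python3 - <<'E'
from h import *
snap('scene','s0');snap('top','t0')
for n in('scene','top'):
    print(arm.calibration(n))
print(arm.read_state())
a=cv2.imread('pics/s0.png');b=cv2.imread('pics/t0.png')
E
```

```text
{'mtx': array([[358.12212361,   0.        , 252.56284584],
       [  0.        , 358.12212361, 186.36480506],
       [  0.        ,   0.        ,   1.        ]]), 'k1': -0.0032054778150267913, 'cam_to_world': array([[-8.14072933e-01, -3.64201584e-01,  4.52374255e-01,
         8.23492258e+02],
       [ 5.80686967e-01, -5.23021155e-01,  6.23900246e-01,
         5.96246143e+02],
       [ 9.37584784e-03,  7.70588137e-01,  6.37264479e-01,
         6.67842698e+02],
       [ 0.00000000e+00,  0.00000000e+00,  0.00000000e+00,
         1.00000000e+00]])}
{'mtx': array([[415.41321751,   0.        , 263.16662929],
       [  0.        , 415.41321751, 185.64027748],
       [  0.        ,   0.        ,   1.        ]]), 'k1': -0.10397424780489656, 'cam_to_world': array([[ 1.05888718e-02,  9.97690020e-01, -6.71006617e-02,
         3.38257417e+02],
       [-9.99926896e-01,  1.01730680e-02, -6.53539403e-03,
         5.18809905e+01],
       [-5.83767782e-03,  6.71649588e-02,  9.97724807e-01,
         1.15372522e+03],
       [ 0.00000000e+00,  0.00000000e+00,  0.00000000e+00,
         1.00000000e+00]])}
{'clock': 0.1, 'joints': array([ 1.58863017e+00,  3.85505483e-01,  6.76568410e-03, -4.35322212e-04,
       -1.19400295e+00, -2.58588833e-01]), 'joint_vel': array([ 0.00072795, -0.00215107,  0.00237507,  0.00178271,  0.00238823,
        0.00031929]), 'joint_efforts': array([-5.93128352e-04, -3.93316340e+01,  1.88931710e+01,  4.19792667e+00,
       -2.55035207e-03,  3.26094842e-06]), 'position': array([148.95216297, 606.81065526, 403.71624349]), 'ee_rot': array([ 9.92753240e-01, -1.20166621e-01, -6.63035198e-05,  9.91805279e-04]), 'contact_force': array([ 1.42719084, -1.01305015, -0.17870002]), 'wrist_torque': array([0.01576147, 0.03135648, 0.02612132]), 'grasp_force': 0.0, 'gripper_width': 85.24447156495651}
```

View pics/s0.png

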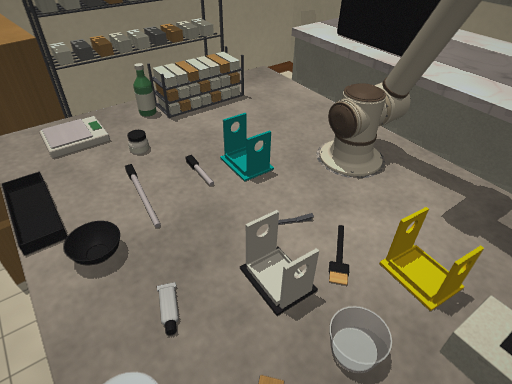

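View pics/t0.png

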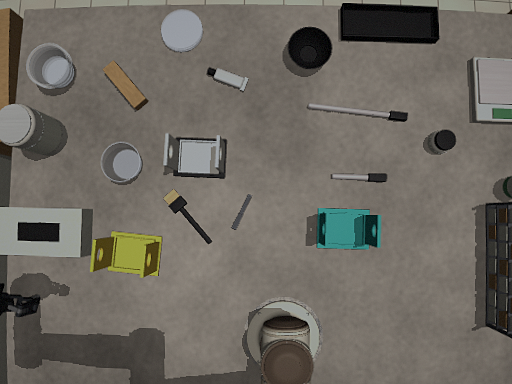

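The top view shows the long rail from its tip (308,106) to its block (398,116), the short rail at (331-386,177), and the white stand at about (165-226, 135-178). The turquoise and yellow stands are decoys. I'll enlarge these areas.

Run:
```python
import cv2,numpy as np
b=cv2.imread('pics/t0.png');a=cv2.imread('pics/s0.png')
c1=cv2.resize(b[95:130,300:420],None,fx=6,fy=6,interpolation=2)   # 720x210
c2=cv2.resize(b[125:190,155:235],None,fx=5,fy=5,interpolation=2)  # 400x325
c3=cv2.resize(a[205:310,235:325],None,fx=3.3,fy=3.3,interpolation=2)
o=np.zeros((590,800,3),np.uint8);o[:210,:720]=c1;o[220:220+c2.shape[0],:c2.shape[1]]=c2;o[220:220+c3.shape[0],420:420+c3.shape[1]]=c3
cv2.imwrite('pics/c.png',o)
```

```text
(no output)
```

View pics/c.png

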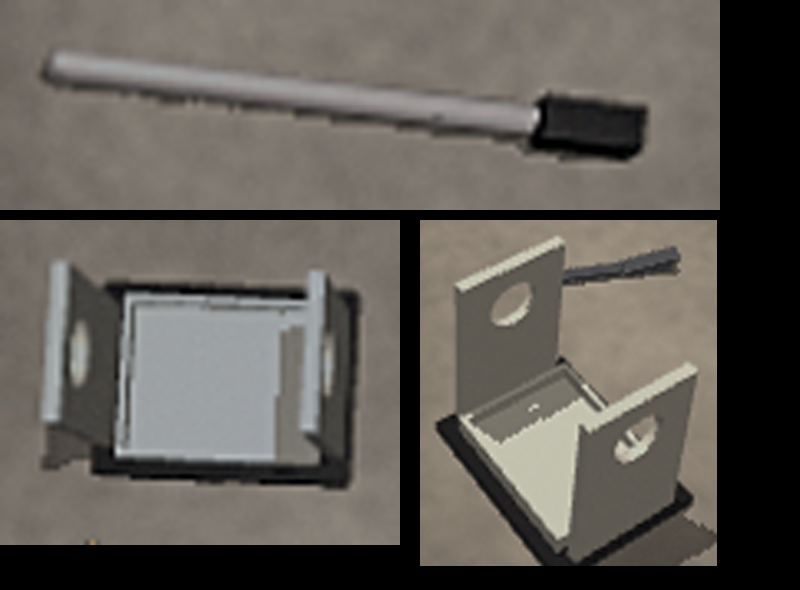

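Run:
```python
from h import *
dt=np.load('pics/t0.npy');ds=np.load('pics/s0.npy')
r=p2w('top',dt,[(307.5,106.4),(390,115.3),(406.8,116.7)],11)
print('rail',r.round(1),np.linalg.norm(r[0]-r[2]), 'depth z',p2w('top',dt,[(350,111),(398,116)]).round(1))
d=r[0]-r[2];d/=np.linalg.norm(d);print('origin',r[2]+25*d,'from tip',r[0]-255*d,np.degrees(np.arctan2(-d[0],d[1])))
print('holes scene z105',p2w('scene',ds,[(300.5,271.7),(262.6,230.2)],105).round(1))
print('top edges',p2w('top',dt,[(167.4,133.4),(165,165),(218.6,135.4),(216,171.5)],140).round(1))
# top-view cloud
for n,D in(('top',dt),('scene',ds)):
    uv=[(u,v) for v in range(120,320) for u in range(140,345) if D[v,u]>0]
    P=p2w(n,D,uv);
    box=(P[:,0]>430)&(P[:,0]<620)&(P[:,1]>80)&(P[:,1]<330)
    P=P[box]
    Q=P[(P[:,2]>134)&(P[:,2]<150)]
    print(n,'tops',len(Q))
    m=np.median(Q[:,1])if len(Q) else 0
    for S in(Q[Q[:,1]>Q[:,1].mean()],Q[Q[:,1]<Q[:,1].mean()]):
        c=S.mean(0);w=np.linalg.svd(S[:,:2]-c[:2])[2][0];w*=np.sign(w[0]);t=(S[:,:2]-c[:2])@w
        print(c.round(1),len(S),'mid',(c[:2]+w*(t.max()+t.min())/2).round(1),'ang',np.degrees(np.arctan2(w[1],w[0])).round(1),np.ptp(t).round(1),S[:,2].mean().round(1))
    if n=='scene':
        Q=P[(P[:,2]>40)&(P[:,2]<132)]
        for S in(Q[Q[:,1]>Q[:,1].mean()],Q[Q[:,1]<Q[:,1].mean()]):
            for _ in range(3):
                c=np.median(S,0);nn=np.linalg.svd(S-S.mean(0),full_matrices=False)[2][2];nn*=np.sign(nn[1]);e=(S-S.mean(0))@nn;S=S[abs(e)<max(3,e.std())]
            print('face',S.mean(0).round(1),nn.round(3),len(S),S[:,0].min(),S[:,0].max())
```

```text
rail [[ 639.2  -62.6   11. ]
 [ 617.6 -296.3   11. ]
 [ 614.6 -344.7   11. ]] 283.1108838182276 depth z [[ 625.  -180.2   22. ]
 [ 612.4 -314.4   26.2]]
origin [ 616.78518531 -319.78286964   11.        ] from tip [ 617.05500718 -316.68370939   11.        ] -4.975789666360191
holes scene z105 [[497.6 306.8 105. ]
 [492.1 177.9 105. ]]
top edges [[534.3 298.2 140. ]
 [455.1 301.8 140. ]
 [529.9 170.1 140. ]
 [440.1 174.8 140. ]]
top tops 237
[494.5 301.4 140.3] 120 mid [494.3 301.4] ang -1.7 77.0 140.3
[490.  172.5 140.3] 117 mid [491.3 172.5] ang -2.2 79.8 140.3
scene tops 376
[498.2 303.1 138.8] 210 mid [496.5 303.2] ang -1.9 81.2 138.8
[492.5 175.5 138.4] 166 mid [491.4 175.5] ang -1.8 81.1 138.4
face [498.5 305.9  85.5] [0.037 0.999 0.   ] 774 455.54935154420656 536.615976263742
face [493.5 177.9  85. ] [0.036 0.999 0.001] 773 451.08985904565014 532.327095452378
```

Emit:
carry_out(rows=[[0.85,0.97,0,0,0,0.45,1],[0.85,0.97,0,0,0,0.45,1],[0.85,0.97,0,0,0,0.45,1],[0.85,0.97,0,0,0,0.45,1],[0.85,0.97,0,0,0,0.45,1],[0.85,0.97,0,0,0,0.45,1],[0.85,0.97,0,0,0,0.45,1],[0.85,0.97,0,0,0,0.45,1]])

```text
clock: 1.1
position: [267.8, 377.7, 404.4]
ee_rot: [-0.675, 0.737, -0.0, -0.0]
contact_force: [0.3, -0.2, -0.4]
gripper_width: 85.5
grasp_force: 0.0
```

```bash
cat >> h.py <<'E'
from scipy.spatial.transform import Rotation as R
def go(p,d):
    "tool-frame shift/turn (in full scale) to TCP p with tool -x along horizontal dir d, pointing down"
    s=arm.read_state();d=np.array([d[0],d[1],0])/np.hypot(*d[:2]);z=np.array([0,0,-1.]);x=-d
    G=R.from_matrix(np.c_[x,np.cross(z,x),z]);C=R.from_quat(s['ee_rot'])
    print(s['clock'].__round__(2),s['position'].round(1),'F',s['contact_force'].round(1),'w',round(s['gripper_width'],1),'j',s['joints'].round(2))
    print('shift',(C.inv().apply(np.array(p)-s['position'])/200).round(3),'turn',((C.inv()*G).as_rotvec()/np.pi).round(4))
E
python3 -c "
from h import *
go([617,-318,280],[.0868,.996])"
```

```text
1.1 [267.8 377.7 404.4] F [ 0.3 -0.2 -0.4] w 85.5 j [ 1.31  0.11 -0.37 -0.   -1.09 -1.39]
shift [ 3.311 -2.045  0.623] turn [ 0.0001 -0.0002 -0.0003]
```

Emit:
carry_out(rows=[[0.83,-0.51,0,0,0,0,1],[0.83,-0.51,0,0,0,0,1],[0.83,-0.51,0,0,0,0,1],[0.83,-0.51,0,0,0,0,1]])

```text
clock: 1.6
position: [356.2, 201.0, 404.4]
ee_rot: [-0.675, 0.738, 0.0, -0.0]
contact_force: [-0.4, -0.3, -0.0]
gripper_width: 85.5
grasp_force: 0.0
```

Emit:
carry_out(rows=[[0.83,-0.51,0,0,0,0,1],[0.83,-0.51,0,0,0,0,1],[0.83,-0.51,0,0,0,0,1],[0.83,-0.51,0,0,0,0,1]])

```text
clock: 2.1
position: [444.4, 27.7, 404.2]
ee_rot: [-0.675, 0.738, 0.0, -0.001]
contact_force: [-0.6, -0.4, 0.2]
gripper_width: 85.2
grasp_force: 0.0
```

Emit:
carry_out(rows=[[0.83,-0.51,0,0,0,0,1],[0.83,-0.51,0,0,0,0,1],[0.83,-0.51,0,0,0,0,1],[0.83,-0.51,0,0,0,0,1]])

```text
clock: 2.6
position: [532.6, -145.4, 403.5]
ee_rot: [-0.676, 0.737, 0.0, -0.001]
contact_force: [0.1, 1.1, -1.1]
gripper_width: 85.5
grasp_force: 0.0
```

Emit:
carry_out(rows=[[0.83,-0.51,0.62,0,0,0,1],[0.83,-0.51,0.62,0,0,0,1],[0.83,-0.51,0.62,0,0,0,1],[0.83,-0.51,0.62,0,0,0,1],[0.83,-0.51,0.62,0,0,0,1]])

```text
clock: 3.22
position: [619.3, -317.6, 276.5]
ee_rot: [-0.677, 0.736, 0.003, -0.001]
contact_force: [-0.5, 0.5, -0.0]
gripper_width: 85.5
grasp_force: 0.0
```

```bash
python3 -c "
from h import *
go([617,-318,178],[.0868,.996])
a,_=snap('scene','s1');b,_=snap('top','t1')
c=cv2.resize(a[140:240,90:190],None,fx=4,fy=4,interpolation=2);e=cv2.resize(b[80:180,300:440],(560,400),interpolation=2)
cv2.imwrite('pics/c1.png',np.hstack([c,e])[:,::-1][:,::-1][:,:,::-1][:,160:])
"
```

```text
3.23 [ 619.3 -317.6  276.5] F [-0.5  0.5 -0. ] w 85.5 j [-0.24  0.6   0.04 -0.   -1.02  0.16]
shift [0.004 0.008 0.492] turn [0.002  0.0005 0.0007]
```

View pics/c1.png

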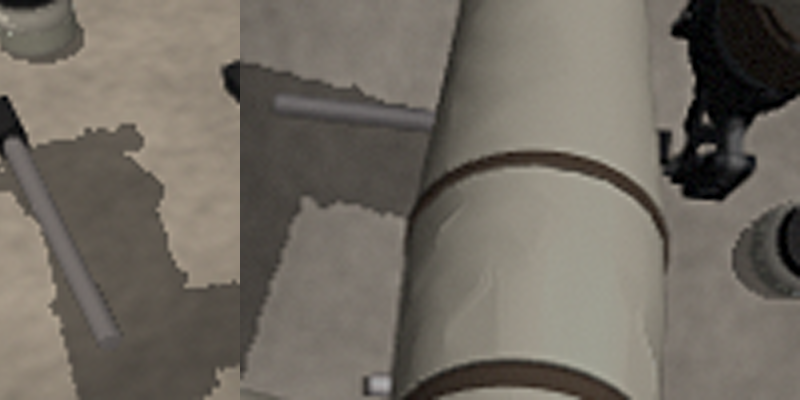

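The left crop (scene view) shows the rail still lying undisturbed. The right crop (top view) has the arm hiding the block. I'm descending over it.

Emit:
carry_out(rows=[[0,0,0.25,0,0,0,1],[0,0,0.46,0,0,0,1],[0,0,0.46,0,0,0,1],[0,0,0.46,0,0,0,1],[0,0,0.46,0,0,0,1]])

```text
clock: 3.95
position: [619.9, -317.5, 192.0]
ee_rot: [-0.677, 0.736, -0.002, 0.001]
contact_force: [0.1, -0.4, 0.3]
gripper_width: 85.2
grasp_force: 0.0
```

```bash
python3 -c "
from h import *
go([617,-318,178],[.0868,.996])
a,_=snap('scene','s2')
cv2.imwrite('pics/c2.png',cv2.resize(a[90:240,60:220],None,fx=4,fy=4,interpolation=2)[:,:,::-1])
"
```

```text
3.95 [ 619.9 -317.5  192. ] F [ 0.1 -0.4  0.3] w 85.2 j [-0.24  0.69 -0.03  0.   -0.84  0.16]
shift [0.003 0.015 0.07 ] turn [-0.0016 -0.0004  0.0014]
```

View pics/c2.png

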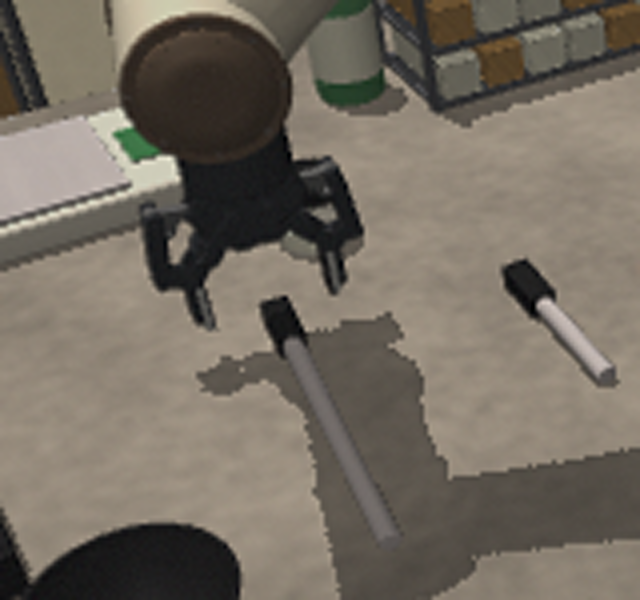

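The block at (285,322) in the crop sits between the open fingers. Descending the last bit and closing.

Emit:
carry_out(rows=[[0.0,0.015,0.07,0,0,0,1],[0.0,0.015,0.07,0,0,0,1],[0.0,0.015,0.07,0,0,0,-1],[0.0,0.015,0.07,0,0,0,-1],[0.0,0.015,0.07,0,0,0,-1],[0.0,0.015,0.07,0,0,0,-1],[0.0,0.015,0.07,0,0,0,-1],[0.0,0.015,0.07,0,0,0,-1],[0.0,0.015,0.07,0,0,0,-1],[0.0,0.015,0.07,0,0,0,-1]])

```text
clock: 5.25
position: [616.1, -317.6, 175.1]
ee_rot: [-0.677, 0.736, -0.0, 0.0]
contact_force: [-0.3, -0.3, 4.1]
gripper_width: 20.6
grasp_force: 61.7
```

Emit:
carry_out(rows=[[0,0,-0.08,0,0,0,-1],[0,0,-0.2,0,0,0,-1],[0,0,-0.35,0,0,0,-1],[0,0,-0.5,0,0,0,-1],[0,0,-0.6,0,0,0,-1],[0,0,-0.6,0,0,0,-1],[0,0,-0.6,0,0,0,-1]])

```text
clock: 6.12
position: [615.4, -317.3, 293.6]
ee_rot: [-0.677, 0.736, 0.001, -0.0]
contact_force: [-0.7, 0.6, -3.1]
gripper_width: 21.2
grasp_force: 61.2
```

```bash
python3 -c "
from h import *
go([481,-106,290],[.037,.999])
a,d=snap('scene','s3')
uv=[(u,v) for v in range(60,260) for u in range(60,260) if d[v,u]>0]
P=p2w('scene',d,uv);s=(P[:,2]>60)&(P[:,2]<165)&(P[:,1]>-290)&(P[:,1]<-40)&(abs(P[:,0]-625)<60);P=P[s]
for y in range(-290,-40,20):
    S=P[(P[:,1]>=y)&(P[:,1]<y+20)]
    if len(S):print(y+10,S.mean(0).round(1),S[:,2].max().round(1),len(S))
print('tip y',P[:,1].max())
cv2.imwrite('pics/c3.png',cv2.resize(a[60:240,60:260],None,fx=3,fy=3,interpolation=2)[:,:,::-1])
"
```

```text
6.12 [ 615.4 -317.3  293.6] F [-0.7  0.6 -3.1] w 21.2 j [-0.24  0.58  0.05 -0.   -1.04  0.16]
shift [-0.996  0.758  0.02 ] turn [ 0.0006  0.0003 -0.015 ]
-280 [ 621.1 -280.8  134.3] 140.3 26
-260 [ 623.1 -260.7  133.9] 138.5 26
-240 [ 625.  -239.4  133.4] 137.0 25
-220 [ 627.7 -220.   133. ] 137.1 26
-200 [ 628.4 -200.7  132.7] 136.1 30
-180 [ 631.  -179.7  132.7] 136.6 28
-160 [ 632.6 -160.9  132.4] 135.2 26
-140 [ 634.9 -140.2  132. ] 136.8 38
-120 [ 636.6 -119.5  131.4] 134.2 33
-100 [638.5 -99.7 131.4] 135.4 33
-80 [640.9 -79.3 131.1] 135.7 40
-60 [641.  -63.4 127.5] 132.8 36
tip y -60.0180273673617
```

View pics/c3.png

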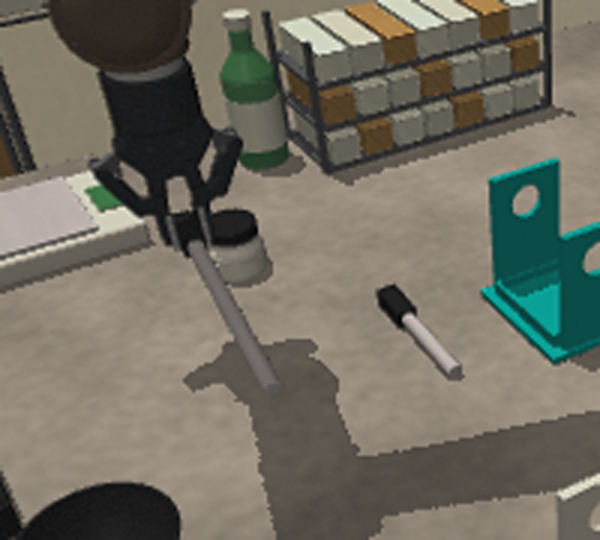

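The rail is held level at the block, drooping about 0.9°, with the short rail untouched. Moving to in front of the stand.

Emit:
carry_out(rows=[[-0.2,0.2,0,0,0,-0.005,-1],[-0.4,0.4,0,0,0,-0.01,-1],[-0.6,0.6,0.05,0,0,-0.0175,-1],[-0.75,0.755,0.1,0,0,-0.0175,-1],[-0.9,0.755,0.115,0,0,-0.0175,-1],[-0.9,0.755,0.115,0,0,-0.0175,-1],[-0.9,0.755,0.115,0,0,-0.0175,-1],[-0.9,0.755,0.115,0,0,-0.0175,-1]])

```text
clock: 7.18
position: [480.6, -126.2, 271.4]
ee_rot: [-0.696, 0.718, 0.0, -0.0]
contact_force: [0.3, 0.4, -1.6]
gripper_width: 21.0
grasp_force: 61.2
```

```bash
python3 -c "
from h import *
go([481.7,-106,270],[.028,.999])
a,d=snap('scene','s4')
uv=[(u,v) for v in range(60,320) for u in range(60,400) if d[v,u]>0]
P=p2w('scene',d,uv);s=(P[:,2]>60)&(P[:,2]<140)&(P[:,1]>-100)&(P[:,1]<165)&(abs(P[:,0]-485)<50);P=P[s]
for y in range(-100,165,20):
    S=P[(P[:,1]>=y)&(P[:,1]<y+20)]
    if len(S):print(y+10,S.mean(0).round(1),S[:,2].max().round(1),len(S))
print('tip y',P[:,1].max())
cv2.imwrite('pics/c4.png',cv2.resize(a[110:320,140:350],None,fx=2.8,fy=2.8,interpolation=2)[:,:,::-1])
"
```

```text
7.17 [ 480.6 -126.2  271.4] F [ 0.3  0.4 -1.6] w 21.0 j [ 0.07  0.32 -0.48  0.   -0.77 -0.1 ]
shift [-0.101 -0.002  0.007] turn [ 0.0002 -0.     -0.0006]
-90 [485.6 -90.8 111.6] 117.8 35
-70 [486.8 -70.4 111.1] 115.1 33
-50 [488.2 -50.2 111. ] 116.0 34
-30 [488.1 -30.6 110.7] 114.4 36
-10 [490.1  -9.7 110.7] 115.1 37
10 [490.2   9.8 110.1] 115.0 39
30 [491.2  29.3 109.7] 114.9 42
50 [492.2  50.  109.3] 112.7 43
70 [492.5  69.6 109.1] 112.7 44
90 [493.9  89.6 108.4] 111.9 48
110 [494.4 110.1 108.7] 114.1 51
130 [494.  126.6 105.5] 112.1 43
tip y 130.46873089321286
```

View pics/c4.png

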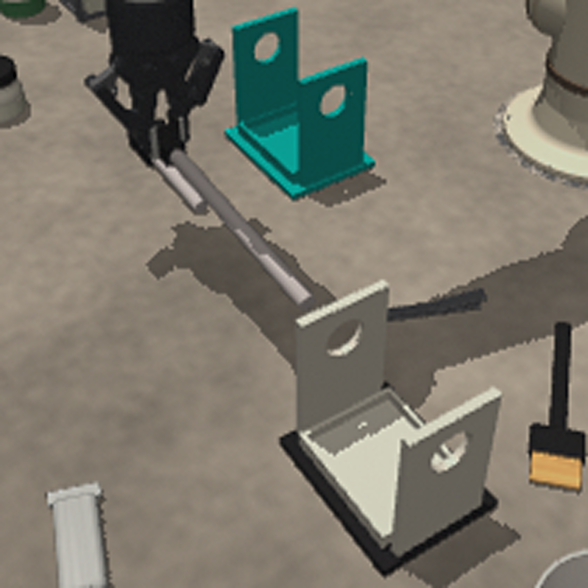

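The tip at (305,298) in the crop is about 40 mm short of the right plate and aligned with its hole to within about 2 mm. Inserting gently.

Emit:
carry_out(rows=[[0,0.007,-0.005,0,0,-0.002,-1],[-0.1,0.007,-0.005,0,0,-0.002,-1],[-0.2,0.007,-0.005,0,0,-0.002,-1],[-0.28,0.006,-0.005,0,0,-0.002,-1],[-0.36,0.006,-0.005,0,0,-0.002,-1],[-0.44,0.005,-0.005,0,0,-0.002,-1],[-0.5,0.005,-0.005,0,0,-0.002,-1],[-0.5,0.005,-0.005,0,0,-0.002,-1]])

```text
clock: 8.22
position: [482.5, -24.7, 272.8]
ee_rot: [-0.7, 0.714, -0.0, 0.0]
contact_force: [1.1, 0.1, -1.5]
gripper_width: 20.7
grasp_force: 61.2
```

```bash
python3 -c "
from h import *
go([490,125,272],[.028,.999])
a,d=snap('scene','s5')
uv=[(u,v) for v in range(160,320) for u in range(160,400) if d[v,u]>0]
P=p2w('scene',d,uv);s=(P[:,2]>85)&(P[:,2]<135)&(P[:,1]>0)&(P[:,1]<300)&(abs(P[:,0]-490)<15);P=P[s]
for y in range(0,290,20):
    S=P[(P[:,1]>=y)&(P[:,1]<y+20)]
    if len(S):print(y+10,S.mean(0).round(1),len(S))
cv2.imwrite('pics/c5.png',cv2.resize(a[150:320,180:350],None,fx=3.4,fy=3.4,interpolation=2)[:,:,::-1])
"
```

```text
8.22 [482.5 -24.7 272.8] F [ 1.1  0.1 -1.5] w 20.7 j [ 0.29  0.29 -0.51  0.   -0.77 -0.31]
shift [-0.749 -0.022  0.004] turn [-0.      0.      0.0023]
10 [487.6   7.2 112.7] 53
30 [488.1  29.7 112.4] 44
50 [488.7  49.4 112.1] 43
70 [489.7  70.6 112.3] 44
90 [490.1  89.8 111.4] 48
110 [491.3 110.3 111.5] 50
130 [491.8 129.9 111. ] 49
150 [490.9 143.2 111.8] 19
170 [491.1 176.5 114.5] 103
190 [493.6 189.8 109.8] 62
210 [494.2 210.2 110. ] 65
230 [494.1 227.4 107.6] 54
290 [492.3 298.9  87.5] 8
```

View pics/c5.png

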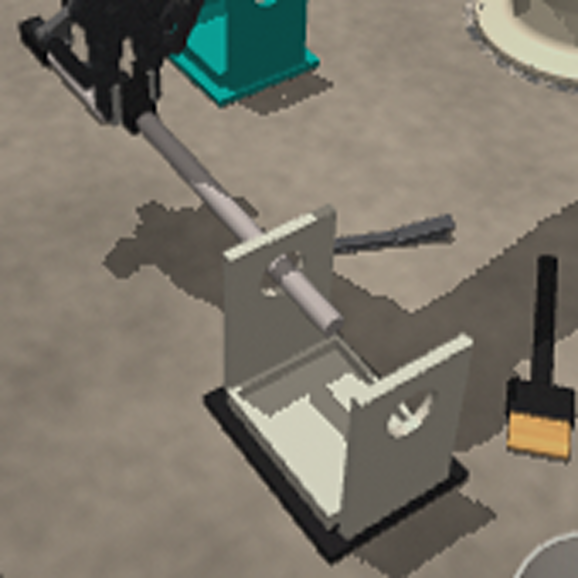

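The rail passes cleanly through the right hole, with its tip at (335,322) in the crop and heading for the left hole. Continuing.

Emit:
carry_out(rows=[[-0.1,-0.006,0,0,0,0,-1],[-0.2,-0.01,0,0,0,0,-1],[-0.27,-0.012,0,0,0,0,-1],[-0.34,-0.013,0,0,0,0,-1],[-0.41,-0.014,0,0,0,0,-1],[-0.48,-0.015,0,0,0,0,-1],[-0.55,-0.016,0,0,0,0,-1],[-0.62,-0.016,0,0,0,0,-1],[-0.69,-0.017,0,0,0,0,-1],[-0.74,-0.017,0,0,0,0,-1],[-0.74,-0.017,0,0,0,0,-1]])

```text
clock: 9.65
position: [489.1, 123.1, 272.7]
ee_rot: [-0.699, 0.715, -0.0, 0.0]
contact_force: [1.0, -0.3, -1.0]
gripper_width: 20.8
grasp_force: 61.2
```

```bash
python3 -c "
from h import *
go([490,125,272],[.028,.999])
a,d=snap('scene','s6')
cv2.imwrite('pics/c6.png',cv2.resize(a[130:330,180:380],None,fx=3,fy=3,interpolation=2)[:,:,::-1])
"
```

```text
9.65 [489.1 123.1 272.7] F [ 1.  -0.3 -1. ] w 20.8 j [ 0.57  0.33 -0.46  0.   -0.78 -0.59]
shift [-0.01  -0.004  0.003] turn [-0.     -0.      0.0021]
```

View pics/c6.png

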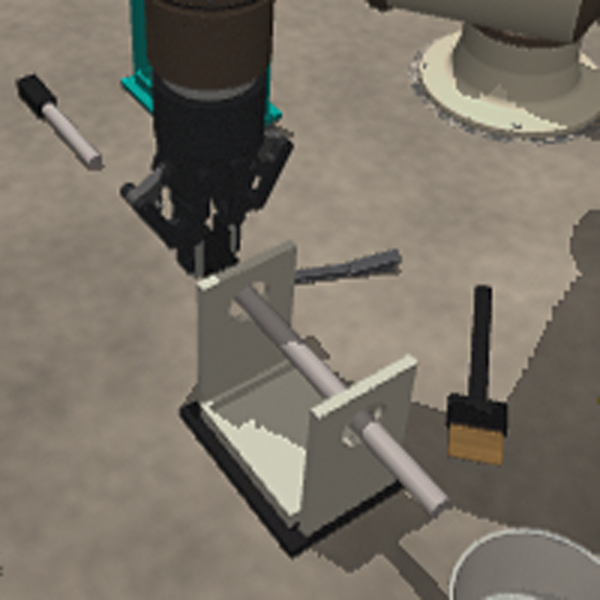

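The rail is through both plates, with its tip out beyond the left one at (440,503) in the crop and the block outside the right plate. Lowering about 9 mm onto the hole rims.

Emit:
carry_out(rows=[[0,0,0.015,0,0,0,-1],[0,0,0.03,0,0,0,-1],[0,0,0.04,0,0,0,-1],[0,0,0.045,0,0,0,-1],[0,0,0.045,0,0,0,-1]])

```text
clock: 10.32
position: [489.1, 122.3, 263.6]
ee_rot: [-0.699, 0.715, 0.0, -0.0]
contact_force: [0.3, 0.6, -1.9]
gripper_width: 20.8
grasp_force: 61.2
```

Emit:
carry_out(rows=[[0,0,0.005,0,0,0,-1],[0,0,0.01,0,0,0,-1],[0,0,0.01,0,0,0,-1]])

```text
clock: 10.7
position: [489.1, 122.4, 261.7]
ee_rot: [-0.699, 0.715, -0.0, 0.0]
contact_force: [-0.1, -0.5, -2.0]
gripper_width: 20.9
grasp_force: 61.2
```

Emit:
carry_out(rows=[[0,0,0.005,0,0,0,-1],[0,0,0.01,0,0,0,-1],[0,0,0.01,0,0,0,-1]])

```text
clock: 11.08
position: [489.2, 122.3, 259.9]
ee_rot: [-0.699, 0.715, -0.0, 0.0]
contact_force: [-0.4, -1.4, 0.9]
gripper_width: 20.7
grasp_force: 61.4
```

Contact is felt. Releasing and withdrawing upward.

Emit:
carry_out(rows=[[0,0,0,0,0,0,-0.3],[0,0,0,0,0,0,-0.1],[0,0,0,0,0,0,0.2],[0,0,0,0,0,0,0.5],[0,0,0,0,0,0,0.5],[0,0,0,0,0,0,0.5],[0,0,-0.15,0,0,0,0.5],[0,0,-0.4,0,0,0,0.5],[0,0,-0.7,0,0,0,0.5],[0,0,-0.9,0,0,0,0.5],[0,0,-0.9,0,0,0,0.5],[0,0,-0.9,0,0,0,0.5]])

```text
clock: 12.58
position: [488.7, 122.2, 438.9]
ee_rot: [-0.699, 0.715, 0.0, -0.001]
contact_force: [0.6, -0.5, -0.2]
gripper_width: 64.4
grasp_force: 0.0
```

```bash
python3 -c "
from h import *
a,d=snap('scene','s7')
uv=[(u,v) for v in range(160,350) for u in range(160,400) if d[v,u]>0]
P=p2w('scene',d,uv);s=(P[:,2]>80)&(P[:,2]<115)&(P[:,1]>60)&(P[:,1]<420)&(abs(P[:,0]-494)<14);P=P[s]
for y in range(60,420,15):
    S=P[(P[:,1]>=y)&(P[:,1]<y+15)]
    if len(S):print(y+7,S.mean(0).round(1),len(S))
print(P[:,1].min(),P[:,1].max())
cv2.imwrite('pics/c7.png',cv2.resize(a[130:330,180:380],None,fx=3,fy=3,interpolation=2)[:,:,::-1])
"
```

```text
97 [493.1 101.7 102.2] 24
112 [494.3 112.6 101.6] 67
127 [494.2 127.4 103.2] 60
142 [492.6 138.3 105.1] 22
157 [489.8 164.3  99.8] 3
172 [496.6 174.6  95.4] 67
187 [495.8 187.6 100. ] 39
202 [496.3 202.6  99.7] 47
217 [496.2 217.3  99.5] 48
232 [496.7 232.4 100. ] 49
247 [497.7 247.5  99.4] 53
262 [497.8 262.5 100. ] 50
277 [496.8 272.6 100.8] 19
292 [497.5 298.5  97.5] 12
307 [497.4 306.7  96.6] 91
322 [499.6 322.6  99.9] 63
337 [500.9 337.6  99.9] 64
352 [500.7 352.5  99.7] 70
367 [501.3 367.5  99.3] 73
382 [500.1 377.3  97.7] 29
97.94671762275368 378.7581195978986
```

View pics/c7.png

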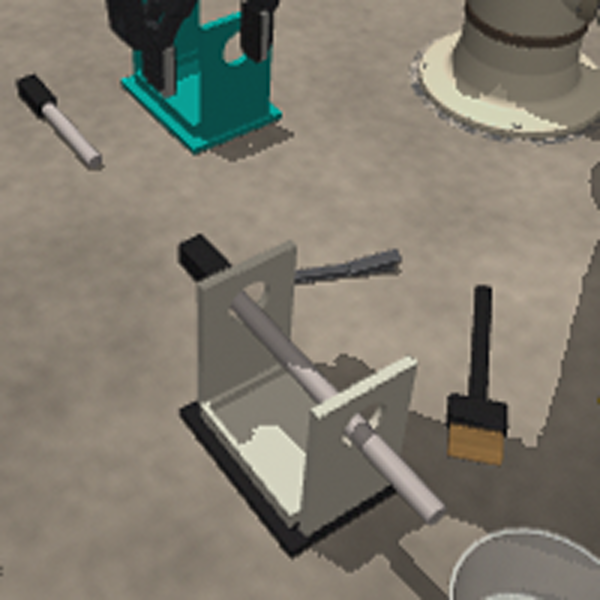

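The rail rests level in both holes: the block (205,257) is outside the right plate, and the tip (432,512) is about 72 mm beyond the left one. The gripper is clear and the short rail hasn't moved.

```bash
python3 -c "
from bench import arm
print(arm.job_done())"
```

```text
the job is handed in; nothing more can be done
None
```

The long rail now rests level through both plates, with its block outside the right (near) plate and its tip about 72 mm beyond the left one. The short rail was left where it lay, and the job is handed in at about 13 s on the robot's clock.

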